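# Click the diamond plate into the sharpening dock

## Task

Load the blue diamond plate into the sharpening dock on the white board: line it up with the mouth of the slideway, slide it in past the red spring catch and press it against the sprung end stop until the catch snaps back behind it, then let go. Push firmly but gently, never ramming it, keep the plate flat on the board, and leave the knives, the green plate, the horn blanks, the bottle and the brush where they lie.

Things in the scene. Friction and masses are not known exactly. Their poses are not given: they have to be found in the camera images.
- dock: Fixed sharpening dock: white board (530 x 300 mm, top 12 mm above the bench) with a dark anodised slideway. Origin: underside of the board, below the centre of a fully home plate; +x is the way the plate slides in, z up. All 'dock' numbers are mm in this frame. Board: x -390 to 140, y -150 to 150. End block: x 96 to 118, 20 high.
- home (a point): Where the origin of a fully home plate lies: dock x 0, y 0, z 12, axes as the dock's. Around it the slideway's inner walls stand at y +61.5 and -61.5 (the -y wall from x -130 to 96, the +y wall too but for the catch's gap, x -106 to -75). Lips over the rails, x -75 to 96, reach in to y +-53; underside 9.5 and top 12.5 above the board.
- mouth (a point): Middle of the slideway's open mouth on the board's top: dock x -156, y 0, z 12, axes as the dock's. Flared lead-ins 12.5 mm high, from x -157 to -131, narrow it from about +-75 to the walls' +-61.5. The plate is 3 mm narrower than the slideway.
- plate: Loose plate to load, about 0.75 kg, blue, grey face. Flange 150 (own x) x 120 (own y) x 8 mm; on it a 150 x 92 body, 24 mm high in all, ends flush; the flange's two +x corners are cut off by 8 mm. Too wide to grip; pushed. Slides easily (friction about 0.3). Origin: centre of underside, z up. Starts before the mouth, up to 40 mm off to a side, turned up to 15 degrees, own x roughly along dock +x.
- catch (a joint): Angle (rad) of the red spring catch at the mouth's +y side: 0 at rest, nose 11 mm inside the slideway; grows as the plate's edge pushes its ramp outwards (4 to 8 N sideways), about 0.12 to 0.19 while the flange runs past; 0 again once it has snapped in behind the plate, which happens only when the plate is pushed about 3 mm past home against the end stop.
- catch_nose (a point): Inner corner of the nose, on the face that holds the plate's trailing end, 11.5 mm above the board; at rest at dock x -75.5, y 50.5. The catch reaches back to its pivot at dock x -130, y 74.5. A red thumb tab on the nose rises to 25 mm above the board.
- buffer (a joint): Compression (m) of the rubber-faced sprung end stop: 0 when free, its face then at dock x 72.5; 6.4 N to start, 0.8 N more per mm; solid at 0.0075. It pushes the plate back a few mm unless the catch holds it, and keeps a caught plate tight against the catch (then about 0.001 to 0.003). Pushing the plate until the catch snaps takes about 9 to 16 N.
- knife_a: Finished knife lying on the board beside the slideway on the +y side, 235 mm long, horn handle. Origin at the bolster, underside. To be left alone.
- knife_b: Finished knife lying on the board beside the slideway on the -y side, 235 mm long, darker horn handle. Origin at the bolster, underside. To be left alone.
- spare_plate: Another plate of the same shape on a green carrier, lying on the bench to the robot's right. To be left alone.
- blank_a: Amber horn handle blank on the bench to the left of the board, 115 x 30 x 20 mm, origin under its middle. To be left alone.
- blank_b: Pale horn handle blank on the bench to the left of the board, 115 x 30 x 20 mm, origin under its middle. To be left alone.
- oil_bottle: Amber bottle, 56 mm across, 150 mm high, origin under its middle, standing on the bench to the far right of the board. To be left alone.
- brush: Bench brush lying on the bench to the robot's right. To be left alone.

How it is judged:
By the outcome, as a careful person would: the job done as asked, in the order asked, and still so for the second after the job is handed in, with the robot touching nothing.
It also fails if it takes over 67 s, if anything falls off the work surface, if the arm or the gripper's body presses on something with over 40 N, if the wrist force passes 120 N, or if a joint passes its speed limit or range.

## Robot

A 6-joint arm with a two-finger parallel gripper is mounted at the origin on the work surface. World frame = base frame: x ahead of the robot, y to its left, z up, the work surface at z = 0. Lengths are in m, angles in rad, forces in N, time in s.
With the tool pointing down it reaches from about 0.325 to 0.775 m from the base axis. Payload 9.3 kg.
Tool frame: the origin (TCP) lies at the very end of the fingers, on their centre line; the grasp point (between the pads) lies 19 mm behind it; z points along the fingers, y is the line along which they close (so a half turn about z gives the same grasp; the last joint's range is limited). The gripper opens to 85 mm and grips with 20 to 120 N. Pads are 22 mm wide; open, the fingers measure 114 mm over their backs; the gripper's body (76 mm by 85 mm) begins 54 mm behind the grasp point. The pads swing forward as they close: fully open they stand 13 mm farther back than shut.
Start: joints at [-1.462, 0.259, 0.021, 1.334, 0, 1.418], TCP at [0.142, -0.531, 0.231] pointing down, gripper open.
Joint ranges: [-3.04, 3.04], [-0.91, 1.82], [-1.04, 1.36], [-1.92, 1.95], [-1.52, 1.45], [-3.14, 3.14]. Speed limits (rad/s): [2.22, 2.22, 2.79, 3.14, 3.14, 3.14].

## Interface

Orientations are given as a unit quaternion [x, y, z, w].
In Python, from rig import sense, capture, finish_job gives the robot as it stands.
- The arm moves only by the tool step_arm, never from a script. Its argument "increments" is a list that holds one entry, the list of rows, each a list of 7 numbers: the shift along the world's x, y, z in mm, then the turn, a rotation vector about the world's x, y, z in degrees, then the opening in per cent of the stroke, from 0 (shut) to 100 (fully open). A call has 1 to 8 rows; each row is the pose to reach, as a shift and turn from the pose commanded when the call began; what a row does not reach only later rows make up. A row lasts 1/8 s, in which the tool goes at most 62.5 mm and 10.7 degrees, less where a joint would pass 70% of its speed; a pose out of reach is approached as far as the arm can. A call with a gripper value outside its range is refused whole. The fingers move at their own pace and stop on an object; the grip force is fixed at half the most. Time passes only in rows, so rows that repeat a pose let the fingers close. It gives the time, the measured TCP pose, the force, the opening and the grip force at its end, in the units of the state.
- sense(): the state, without advancing time (a new reading comes with each control period).
- capture(name): name is "side" or "top"; returns a dict with "frame" (384x512x3 uint8, red, green, blue), "K" (3x3 intrinsics, pixels), "extrinsics" (4x4, takes a point from camera to world coordinates). Camera axes: x right, y up, looking along -z (the intrinsics and any distortion apply to the point x, -y, -z); pixel columns grow to the right and rows downward; lengths in m; the calibration is good to about 2 mm. A picture is of the moment at which its call begins. There is no depth.
- finish_job(): hands the job in; it is judged then, once.
The state is a dict: "t": time; "joint_positions": joint angles; "dq": joint speeds; "joint_efforts": joint torques, N m; "tcp_pos": TCP position; "tool_rot": TCP orientation; "force": force on the tool from outside, world axes, zero at the start; "ft_torque": the same for the moment, N m; "gripper_width": opening from 0.0 (shut) to 1.0 (fully open); "gripper_force": force on a finger pad.
Only numpy, scipy, OpenCV 4.12 (cv2) and the standard library are available. Lean on these libraries where they do the work, as an engineer would, in place of code of your own. Each camera call takes 0.05 s, during which the arm holds its last target. There are 200 camera calls.

## Working session

There is one attempt and no reset: what is moved stays moved. The work goes in short steps, Python scripts to look and compute and a tool call to move; the robot and the scene stay as the last step left them, time stands still between calls to the robot, and variables do not carry over. Pictures are saved under pics/ and viewed, at most 10 in all, crops included, and the job is handed in when it is done.

Besides the shell and the picture viewer there is one more tool, called after "Request:" by a JSON object that holds its "op" and its "data". step_arm: Moves the arm, as the interface text tells. Its arguments: {"type":"object","properties":{"increments":{"type":"array","items":{"type":"array","items":{"type":"array","items":{"type":"number"}}}}},"required":["increments"]}

```bash
mkdir -p pics; python3 - <<'E'
from rig import sense,capture
import cv2,numpy as np
for n in("top","side"):
    c=capture(n);cv2.imwrite(f"pics/{n}0.png",c["frame"][:,:,::-1]);np.savez(f"{n}0.npz",**{k:v for k,v in c.items()})
    print(n,c.keys(),np.round(c["K"],1).tolist(),np.round(c["extrinsics"],4).tolist())
s=sense();print(s)
E
```

```text
top dict_keys(['frame', 'K', 'extrinsics']) [[464.0, 0.0, 254.7], [0.0, 464.0, 186.2], [0.0, 0.0, 1.0]] [[-0.0138, 0.9987, -0.0497, 0.4499], [-0.9999, -0.0136, 0.0055, -0.0429], [0.0048, 0.0498, 0.9987, 1.6772], [0.0, 0.0, 0.0, 1.0]]
side dict_keys(['frame', 'K', 'extrinsics']) [[398.3, 0.0, 259.8], [0.0, 398.3, 188.4], [0.0, 0.0, 1.0]] [[-0.8413, 0.4223, -0.3375, 0.0732], [-0.5406, -0.6567, 0.5258, 0.6835], [0.0004, 0.6248, 0.7808, 1.134], [0.0, 0.0, 0.0, 1.0]]
{'t': 0.1, 'joint_positions': array([-1.46160652e+00,  2.59143647e-01,  2.08761373e-02,  1.33373407e+00,
       -1.52349706e-05,  1.41820468e+00]), 'dq': array([-6.88071568e-04, -2.70211242e-03,  2.32920693e-03,  3.36139367e-05,
        2.32892538e-05,  6.63012119e-04]), 'joint_efforts': array([ 4.81326904e-03, -5.56694448e+01,  3.45069838e+01,  1.16815328e-02,
       -2.26384468e-04, -4.69845517e-06]), 'tcp_pos': array([ 0.14230923, -0.53101449,  0.23073757]), 'tool_rot': array([ 9.91445851e-01,  1.30517283e-01,  5.46081521e-06, -6.02649156e-04]), 'force': array([-0.19901473, -0.15921233,  0.91207643]), 'ft_torque': array([ 0.01222952, -0.02679659, -0.01968671]), 'gripper_force': 0.0, 'gripper_width': 0.9993264385520595}
```

View pics/top0.png

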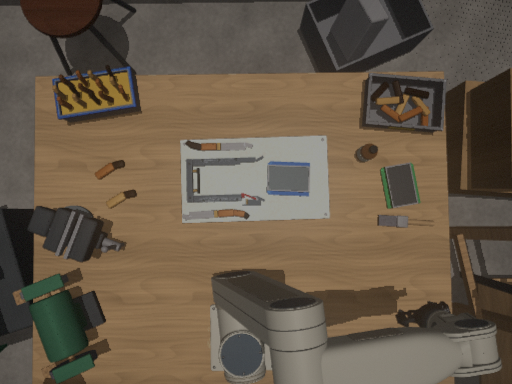

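View pics/side0.png

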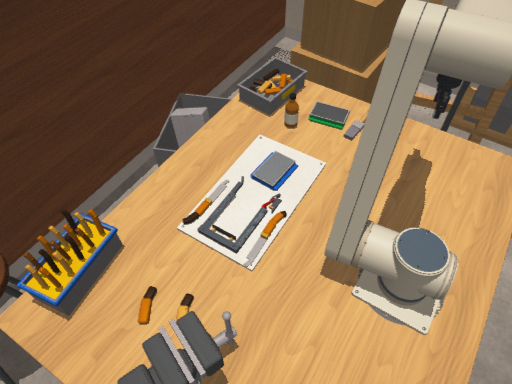

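The top view shows the dock's +x pointing image-left (world +y), the blue plate at about (289,179), and the catch at about (250,198). I'll enlarge this area.

```bash
python3 - <<'E'
import cv2
a=cv2.imread("pics/top0.png")[128:232,175:335]
cv2.imwrite("pics/crop0.png",cv2.resize(a,None,fx=5,fy=5,interpolation=cv2.INTER_CUBIC))
E
```

```text
(no output)
```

View pics/crop0.png

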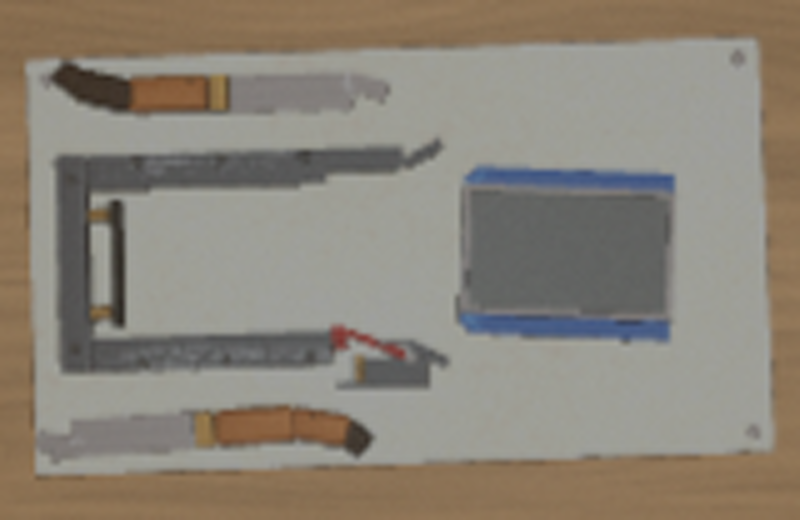

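```bash
cat > h.py <<'E'
import cv2,numpy as np
from scipy.optimize import minimize
def cam(c):
    return c["K"],c["extrinsics"]
def ray(c,uv,z):
    K,E=c["K"],c["extrinsics"];uv=np.atleast_2d(uv).astype(float)
    d=np.c_[(uv[:,0]-K[0,2])/K[0,0],-(uv[:,1]-K[1,2])/K[1,1],-np.ones(len(uv))]@E[:3,:3].T
    return E[:3,3]+d*((z-E[2,3])/d[:,2])[:,None]
def proj(c,P):
    K,E=c["K"],c["extrinsics"];q=(np.atleast_2d(P)-E[:3,3])@E[:3,:3]
    return np.c_[K[0,0]*q[:,0]/-q[:,2]+K[0,2],-K[1,1]*q[:,1]/-q[:,2]+K[1,2]]
def rect(c,mask,z):
    n,l,s,_=cv2.connectedComponentsWithStats(mask.astype(np.uint8))
    k=1+np.argmax(s[1:,4]);pts=np.argwhere(l==k)[:,::-1]
    h=np.vstack([pts+d for d in((-.5,-.5),(.5,-.5),(.5,.5),(-.5,.5))])
    w=ray(c,h,z)[:,:2]*1000
    return cv2.minAreaRect(w.astype(np.float32))
def dockframe(O,th):
    return lambda P:(np.atleast_2d(P)-O)@np.array([[np.cos(th),-np.sin(th)],[np.sin(th),np.cos(th)]])
def platemask(f):
    f=f.astype(int);return (f[:,:,2]-f[:,:,0]>35)&(f[:,:,2]>90)
E
python3 - <<'E'
from h import *
c=dict(np.load("top0.npz"));f=c["frame"].astype(int)
crop=lambda p:np.array(p)/5+np.array([175,128])-.4
B=ray(c,crop([(27,60),(758,38),(773,451),(37,475)]),.012)[:,:2]*1e3
print("board hand",B.round(1).tolist(),[round(np.linalg.norm(B[i]-B[i-1]),1) for i in range(4)])
m=np.zeros(f.shape[:2],bool);m[128:232,175:335]=True
print("board rect",rect(c,m&(f[:,:,0]-f[:,:,2]<18)&(f.sum(2)>330),.012))
P=ray(c,crop([(674,174),(668,341)]),.02)[:,:2]*1e3;print("plate rear",P.round(1).tolist())
P=ray(c,crop([(466,186),(674,192),(668,318),(463,312)]),.036)[:,:2]*1e3;print("body",P.round(1).tolist())
bm=m&platemask(f);ys,xs=np.nonzero(bm&(np.arange(512)>262))
w=ray(c,np.c_[xs,ys],.02)[:,:2]*1e3;print("blue",len(xs),cv2.minAreaRect(w.astype(np.float32)))
S=ray(c,crop([(57,157),(63,371)]),.032)[:,:2]*1e3;print("end block",S.round(1).tolist())
E
```

```text
board hand [[705.0, 215.2], [714.1, -313.1], [416.0, -317.5], [406.2, 209.8]] [np.float64(298.9), np.float64(528.4), np.float64(298.1), np.float64(527.3)]
board rect ((560.0069580078125, -51.07635498046875), (301.4396057128906, 531.1596069335938), 1.0583046674728394)
plate rear [[615.4, -249.4], [495.6, -242.7]]
body [[607.2, -99.5], [601.0, -247.1], [511.5, -241.1], [517.7, -96.0]]
blue 259 ((560.1139526367188, -171.66693115234375), (147.2130889892578, 118.20336151123047), 87.01467895507812)
end block [[632.2, 191.1], [479.9, 187.9]]
```

The measured sizes agree with the given ones. In world mm the dock origin is about (558, 74) with its x axis at 91.05°. The plate is centred at dock (-245, 2) and turned about -4°. I'll push its rear end with the fingers part open, so there are two contact points.

Request:
{"op": "step_arm", "data": {"increments": [[[45, 27, 0, 0, 0, 9.5, 60], [90, 54, 0, 0, 0, 19, 60], [135, 81, 0, 0, 0, 28.5, 60], [180, 108, 0, 0, 0, 38, 60], [225, 135, 0, 0, 0, 47.5, 60], [270, 162, 0, 0, 0, 57, 60], [315, 189, 0, 0, 0, 66.5, 60], [360, 216, 0, 0, 0, 76, 60]]]}}

```text
t: 1.1
tcp_pos: [0.5036, -0.3141, 0.231]
tool_rot: [0.699, 0.715, -0.0, -0.0]
force: [-0.7, -1.4, -1.1]
gripper_width: 0.596
gripper_force: 0.0
```

Request:
{"op": "step_arm", "data": {"increments": [[[30, 18, -20, 0, 0, 0, 60], [59, 37, -60, 0, 0, 0, 60], [59, 37, -110, 0, 0, 0, 60], [59, 37, -150, 0, 0, 0, 60], [59, 37, -180, 0, 0, 0, 60], [59, 37, -195, 0, 0, 0, 60], [59, 37, -195, 0, 0, 0, 60], [59, 37, -195, 0, 0, 0, 60]]]}}

```text
t: 2.1
tcp_pos: [0.562, -0.2787, 0.0375]
tool_rot: [0.701, 0.713, 0.0, 0.001]
force: [-0.5, 0.2, -0.6]
gripper_width: 0.598
gripper_force: 0.0
```

```bash
python3 - <<'E'
from rig import *
from h import *
from scipy.spatial.transform import Rotation as R
s=sense();print(s["t"],s["tcp_pos"]*1e3,R.from_quat(s["tool_rot"]).as_matrix().round(4).tolist(),s["force"],s["gripper_width"])
c=capture("side");f=c["frame"][:,:,::-1]
cv2.imwrite("pics/s1.png",cv2.resize(f[125:275,175:375],None,fx=4,fy=4,interpolation=cv2.INTER_CUBIC))
E
```

```text
2.1 [ 561.95198439 -278.72164399   37.4998506 ] [[-0.0174, 0.9998, 0.0014], [0.9998, 0.0174, -0.001], [-0.001, 0.0014, -1.0]] [-0.46153419  0.16177549 -0.55099941] 0.5983485207635055
```

View pics/s1.png

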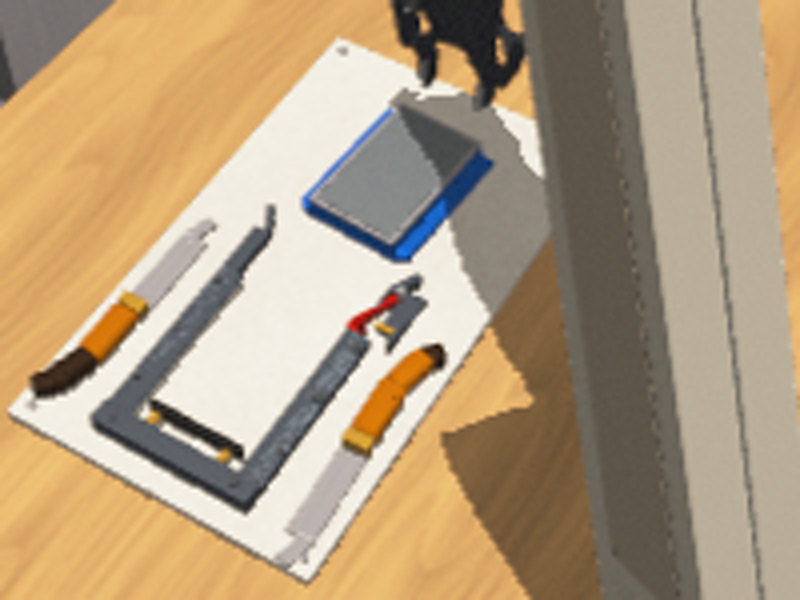

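The side view shows both fingers clear of the plate and just behind its rear end, at crop (425,75) and (480,100). I'll lower and start pushing.

Request:
{"op": "step_arm", "data": {"increments": [[[0, 0, -12, 0, 0, 0, 60], [0, 0, -21, 0, 0, 0, 60], [0, 0, -22, 0, 0, 0, 60], [0, 4, -22, 0, 0, 0, 60], [0, 8, -22, 0, 0, 0, 60], [0, 12, -22, 0, 0, 0, 60], [0, 15, -22, 0, 0, 0, 60], [0, 18, -22, 0, 0, 0, 60]]]}}

```text
t: 3.15
tcp_pos: [0.5614, -0.26, 0.0144]
tool_rot: [0.701, 0.713, 0.0, 0.0]
force: [0.4, 0.3, 0.7]
gripper_width: 0.602
gripper_force: 0.0
```

Request:
{"op": "step_arm", "data": {"increments": [[[0, 3, 0, 0, 0, 0, 60], [0, 6, 0, 0, 0, 0, 60], [0, 9, 0, 0, 0, 0, 60], [0, 12, 0, 0, 0, 0, 60], [0, 15, 0, 0, 0, 0, 60], [0, 18, 0, 0, 0, 0, 60], [0, 21, 0, 0, 0, 0, 60], [0, 23, 0, 0, 0, 0, 60]]]}}

```text
t: 4.15
tcp_pos: [0.5613, -0.2371, 0.0143]
tool_rot: [0.701, 0.713, -0.0, 0.0]
force: [0.6, -3.2, -0.4]
gripper_width: 0.602
gripper_force: 1.4
```

```bash
python3 - <<'E'
from rig import *
from h import *
s=sense();print(s["t"],s["tcp_pos"]*1e3,s["force"])
c=capture("top");f=c["frame"][:,:,::-1]
np.savez("top2.npz",**c)
cv2.imwrite("pics/t2.png",cv2.resize(f[128:232,175:335],None,fx=5,fy=5,interpolation=cv2.INTER_CUBIC))
E
```

```text
4.15 [ 561.32047464 -237.09101587   14.32521205] [ 0.61130896 -3.2081099  -0.35482579]
```

View pics/t2.png

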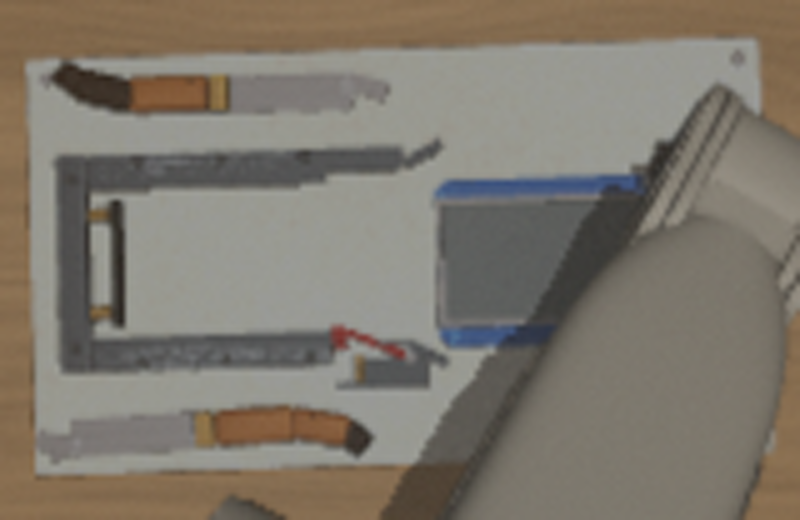

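The plate is now aligned with the dock (edge slopes match) but looks offset in dock +y. I'll work out how much.

```bash
python3 - <<'E'
from h import *
c=dict(np.load("top2.npz"))
crop=lambda p:np.array(p)/5+np.array([175,128])-.4
th=np.deg2rad(91.05);D=dockframe(np.array([558,73.8]),th)
g=lambda p,z:D(ray(c,crop(p),z)[:,:2]*1e3).round(1).tolist()
print("flange -y edge",g([(455,181),(630,177)],.02)," +y edge",g([(455,344),(540,341)],.02))
print("front",g([(438,210),(440,320)],.028))
print("rails outer end",g([(57,157),(63,371)],.032), "lead-in tips",g([(440,143),(446,360)],.0245))
print("wall mouth end",g([(402,148),(402,172)],.0245),"nose tab",g([(338,337)],.037),"slope of blue")
f=c["frame"].astype(int);m=platemask(f)
for u in range(268,300,4):
    r=np.nonzero(m[155:210,u])[0]+155;print(u,r.min(),r.max(),g_ if 0 else D(ray(c,[(u,r.min()-.5),(u,r.max()+.5)],.02)[:,:2]*1e3)[:,1].round(1))
E
```

```text
flange -y edge [[-167.0, -51.4], [-292.5, -50.3]]  +y edge [[-163.1, 65.4], [-223.9, 65.2]]
front [[-153.9, -30.3], [-152.7, 48.2]]
rails outer end [[116.0, -76.3], [115.5, 76.0]] lead-in tips [[-157.0, -78.6], [-156.1, 76.7]]
wall mouth end [[-129.7, -75.8], [-129.1, -58.6]] nose tab [[-80.0, 58.3]] slope of blue
268 164 196 [-52.2  66.1]
272 164 196 [-51.7  66.5]
276 164 194 [-51.3  59.8]
280 164 166 [-50.8 -40.1]
284 164 166 [-50.4 -39.6]
288 164 166 [-49.9 -39.1]
292 164 166 [-49.5 -38.7]
296 163 164 [-52.6 -45.4]
```

The dock frame checks out (lead-ins at ±77, x -156.5). The plate is straight but 7 mm to +y, so I'll nudge it sideways at its middle with the shut fingers before sliding it in.

Request:
{"op": "step_arm", "data": {"increments": [[[0, -8, 0, 0, 0, 0, 60], [0, -14, 20, 0, 0, 0, 40], [0, -14, 60, 0, 0, 0, 0], [-30, 10, 65, 0, 0, 0, 0], [-60, 40, 65, 0, 0, 0, 0], [-90, 70, 65, 0, 0, 0, 0], [-102, 81, 65, 0, 0, 0, 0], [-102, 81, 65, 0, 0, 0, 0]]]}}

```text
t: 5.2
tcp_pos: [0.4592, -0.1561, 0.0796]
tool_rot: [0.701, 0.713, 0.0, 0.0]
force: [1.4, -0.1, -0.6]
gripper_width: -0.003
gripper_force: 0.0
```

Request:
{"op": "step_arm", "data": {"increments": [[[0, 0, -30, 0, 0, 0, 0], [0, 0, -55, 0, 0, 0, 0], [0, 0, -64, 0, 0, 0, 0], [0, 0, -64, 0, 0, 0, 0], [4, 0, -64, 0, 0, 0, 0], [8, 0, -64, 0, 0, 0, 0], [12, 0, -64, 0, 0, 0, 0], [16, 0, -64, 0, 0, 0, 0]]]}}

```text
t: 6.2
tcp_pos: [0.4758, -0.1563, 0.0155]
tool_rot: [0.701, 0.713, 0.0, 0.0]
force: [-0.2, 0.1, -0.1]
gripper_width: 0.001
gripper_force: 0.0
```

```bash
python3 - <<'E'
from rig import *
from h import *
s=sense();print(s["t"],s["tcp_pos"]*1e3,s["force"],s["gripper_width"])
D=dockframe(np.array([558,73.8]),np.deg2rad(91.05));print(D(s["tcp_pos"][:2]*1e3))
c=capture("side");f=c["frame"][:,:,::-1]
cv2.imwrite("pics/s3.png",cv2.resize(f[130:250,200:350],None,fx=5,fy=5,interpolation=cv2.INTER_CUBIC))
E
```

```text
6.2 [ 475.80097249 -156.27674118   15.53392184] [-0.24642362  0.10482544 -0.13869621] 0.0008411643661168703
[[-228.53181616   86.4013655 ]]
```

View pics/s3.png

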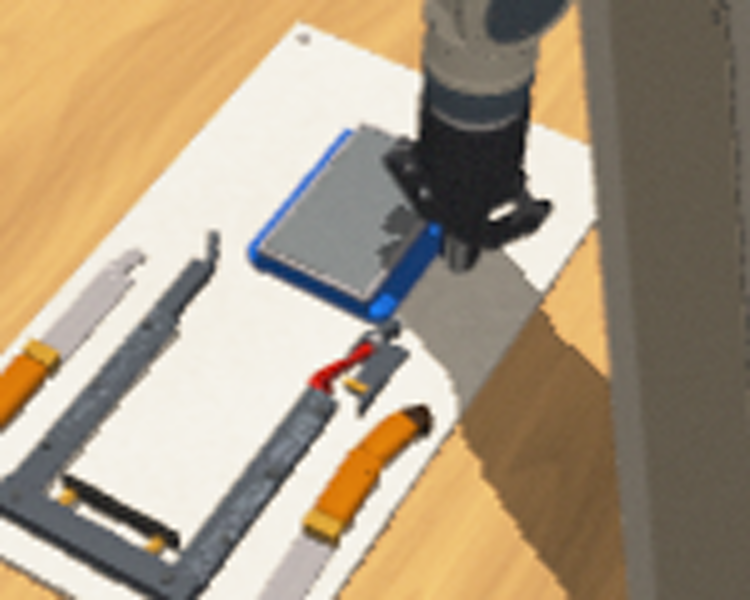

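The finger sits beside the plate's +y edge at (460,255), not touching yet. I'll continue slowly.

Request:
{"op": "step_arm", "data": {"increments": [[[2, 0, 0, 0, 0, 0, 0], [4, 0, 0, 0, 0, 0, 0], [5, 0, 0, 0, 0, 0, 0], [6, 0, 0, 0, 0, 0, 0], [7, 0, 0, 0, 0, 0, 0], [8, 0, 0, 0, 0, 0, 0], [9, 0, 0, 0, 0, 0, 0], [10, 0, 0, 0, 0, 0, 0]]]}}

```text
t: 7.25
tcp_pos: [0.4854, -0.1563, 0.0153]
tool_rot: [0.701, 0.713, -0.0, 0.0]
force: [-0.1, 0.4, 0.2]
gripper_width: -0.002
gripper_force: 0.0
```

```bash
cat > look.py <<'E'
import sys
from rig import *
from h import *
s=sense();print(s["t"],(s["tcp_pos"]*1e3).round(1),s["force"].round(1),s["gripper_width"])
D=dockframe(np.array([558,73.8]),np.deg2rad(91.05));print("tcp dock",D(s["tcp_pos"][:2]*1e3).round(1))
c=capture("top");f=c["frame"].astype(int);m=platemask(f)
for u in range(250,310,4):
    r=np.nonzero(m[155:210,u])[0]+155
    if len(r)>1:
        q=D(ray(c,[(u,r.min()-.5),(u,r.max()+.5)],.02)[:,:2]*1e3).round(1);print(u,q.tolist())
if len(sys.argv)>1: cv2.imwrite(sys.argv[1],cv2.resize(c["frame"][128:232,175:335,::-1],None,fx=5,fy=5,interpolation=cv2.INTER_CUBIC))
E
python3 look.py
```

```text
7.25 [ 485.4 -156.3   15.3] [-0.1  0.4  0.2] -0.0020879859126167227
tcp dock [[-228.7   76.8]]
266 [[-168.4, -52.4], [-164.5, 65.8]]
270 [[-182.8, -52.0], [-182.4, -41.2]]
274 [[-197.1, -51.5], [-196.7, -40.7]]
278 [[-211.4, -51.1], [-211.1, -40.3]]
282 [[-225.8, -50.6], [-225.4, -39.8]]
286 [[-240.1, -50.2], [-239.7, -39.4]]
290 [[-254.5, -49.7], [-254.1, -38.9]]
294 [[-268.8, -49.2], [-268.5, -42.1]]
298 [[-283.3, -52.4], [-282.9, -41.6]]
302 [[-297.6, -51.9], [-297.2, -41.1]]
```

Request:
{"op": "step_arm", "data": {"increments": [[[1, 0, 0, 0, 0, 0, 0], [2, 0, 0, 0, 0, 0, 0], [3, 0, 0, 0, 0, 0, 0], [4, 0, 0, 0, 0, 0, 0], [5, 0, 0, 0, 0, 0, 0], [6, 0, 0, 0, 0, 0, 0], [7, 0, 0, 0, 0, 0, 0], [8, 0, 0, 0, 0, 0, 0]]]}}

```text
t: 8.3
tcp_pos: [0.4934, -0.1562, 0.0152]
tool_rot: [0.701, 0.713, -0.0, -0.0]
force: [-2.6, 0.2, -1.0]
gripper_width: -0.002
gripper_force: 1.4
```

```bash
python3 look.py
```

```text
8.3 [ 493.4 -156.2   15.2] [-2.6  0.2 -1. ] -0.00171986429664975
tcp dock [[-228.8   68.8]]
266 [[-168.5, -56.0], [-164.6, 62.3]]
270 [[-182.9, -55.6], [-182.5, -44.8]]
274 [[-197.2, -55.1], [-196.9, -44.3]]
278 [[-211.6, -54.7], [-211.2, -43.9]]
282 [[-226.0, -57.8], [-225.6, -47.0]]
286 [[-240.4, -57.4], [-240.0, -46.6]]
290 [[-254.7, -56.9], [-254.3, -46.1]]
294 [[-269.1, -56.4], [-268.7, -45.7]]
298 [[-283.4, -56.0], [-283.0, -45.2]]
302 [[-297.8, -55.5], [-297.4, -44.7]]
```

Moved about 5 mm; 2 mm more, then back behind the plate.

Request:
{"op": "step_arm", "data": {"increments": [[[1, 0, 0, 0, 0, 0, 0], [2, 0, 0, 0, 0, 0, 0], [2, 0, 0, 0, 0, 0, 0], [-5, 0, 0, 0, 0, 0, 0], [-12, 0, 0, 0, 0, 0, 0], [-12, 0, 30, 0, 0, 0, 0], [-12, 0, 65, 0, 0, 0, 0], [-12, 0, 65, 0, 0, 0, 0]]]}}

```text
t: 9.35
tcp_pos: [0.4825, -0.157, 0.0827]
tool_rot: [0.701, 0.713, 0.001, 0.002]
force: [0.4, -0.0, -0.9]
gripper_width: -0.003
gripper_force: 0.0
```

Request:
{"op": "step_arm", "data": {"increments": [[[20, -40, 0, 0, 0, 0, 60], [45, -80, 0, 0, 0, 0, 60], [82, -105, 0, 0, 0, 0, 60], [82, -105, 0, 0, 0, 0, 60], [82, -105, -30, 0, 0, 0, 60], [82, -105, -55, 0, 0, 0, 60], [82, -105, -66, 0, 0, 0, 60], [82, -105, -66, 0, 0, 0, 60]]]}}

```text
t: 10.35
tcp_pos: [0.5626, -0.2608, 0.0137]
tool_rot: [0.701, 0.713, -0.0, -0.001]
force: [-0.3, 0.5, -0.4]
gripper_width: 0.6
gripper_force: 0.0
```

```bash
python3 look.py
```

```text
10.35 [ 562.6 -260.8   13.7] [-0.3  0.5 -0.4] 0.5999379254686559
tcp dock [[-334.6    1.5]]
266 [[-168.7, -59.6], [-164.7, 58.7]]
270 [[-183.0, -59.2], [-179.0, 59.1]]
274 [[-197.3, -58.7], [-193.3, 59.6]]
278 [[-211.7, -58.3], [-207.6, 60.1]]
282 [[-226.0, -57.8], [-222.0, 56.9]]
286 [[-240.4, -57.4], [-240.0, -46.6]]
290 [[-254.7, -56.9], [-254.3, -46.1]]
294 [[-269.2, -60.0], [-268.8, -49.2]]
298 [[-283.5, -59.6], [-283.1, -48.8]]
302 [[-297.9, -59.1], [-297.5, -48.3]]
```

Plate centred (edges at -59 and +59.5) and straight. Now I'll slide it in.

Request:
{"op": "step_arm", "data": {"increments": [[[0, 5, 0, 0, 0, 0, 60], [0, 10, 0, 0, 0, 0, 60], [0, 15, 0, 0, 0, 0, 60], [0, 19, 0, 0, 0, 0, 60], [0, 22, 0, 0, 0, 0, 60], [0, 25, 0, 0, 0, 0, 60], [-1, 28, 0, 0, 0, 0, 60], [-1, 31, 0, 0, 0, 0, 60]]]}}

```text
t: 11.4
tcp_pos: [0.5623, -0.2304, 0.0143]
tool_rot: [0.701, 0.713, -0.0, 0.0]
force: [-0.1, -2.9, -0.3]
gripper_width: 0.601
gripper_force: 1.3
```

Request:
{"op": "step_arm", "data": {"increments": [[[0, 4, 0, 0, 0, 0, 60], [0, 8, 0, 0, 0, 0, 60], [0, 12, 0, 0, 0, 0, 60], [0, 16, 0, 0, 0, 0, 60], [0, 20, 0, 0, 0, 0, 60], [-0.5, 24, 0, 0, 0, 0, 60], [-0.5, 28, 0, 0, 0, 0, 60], [-0.5, 32, 0, 0, 0, 0, 60]]]}}

```text
t: 12.4
tcp_pos: [0.5618, -0.198, 0.0143]
tool_rot: [0.701, 0.713, -0.0, 0.0]
force: [0.6, -3.0, -0.4]
gripper_width: 0.602
gripper_force: 1.3
```

```bash
python3 look.py pics/t4.png
```

```text
12.4 [ 561.8 -198.    14.3] [ 0.6 -3.  -0.4] 0.6023484698143495
tcp dock [[-271.8    1.2]]
254 [[-125.5, -57.4], [-121.7, 60.9]]
258 [[-139.9, -56.9], [-136.0, 61.3]]
262 [[-154.2, -56.5], [-150.4, 58.2]]
266 [[-168.5, -56.0], [-164.6, 62.3]]
270 [[-183.0, -59.2], [-182.6, -48.4]]
274 [[-197.3, -58.7], [-197.0, -47.9]]
278 [[-211.7, -58.3], [-211.3, -47.5]]
282 [[-226.0, -57.8], [-225.6, -47.0]]
286 [[-240.4, -57.4], [-240.0, -46.6]]
290 [[-254.7, -56.9], [-254.3, -46.1]]
```

View pics/t4.png

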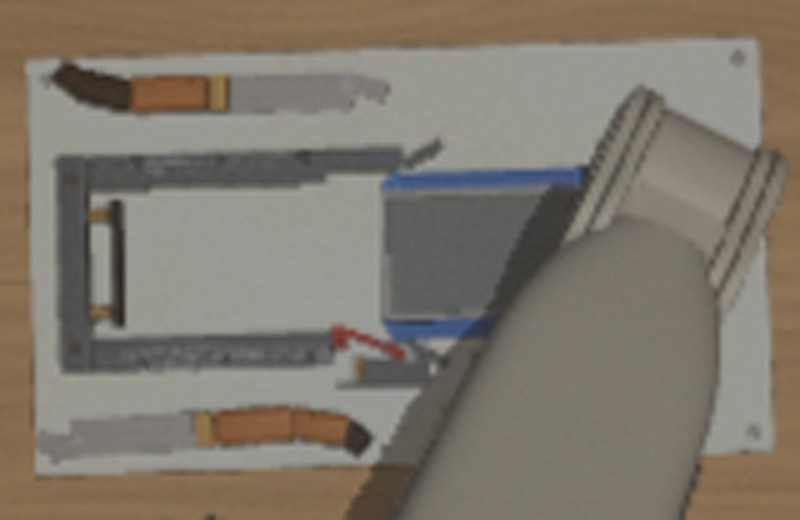

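The plate is inside the mouth, straight, with its front at about crop (385,250) just short of the red catch. I'll keep going.

Request:
{"op": "step_arm", "data": {"increments": [[[0, 3, 0, 0, 0, 0, 60], [0, 6, 0, 0, 0, 0, 60], [0, 9, 0, 0, 0, 0, 60], [0, 12, 0, 0, 0, 0, 60], [0, 15, 0, 0, 0, 0, 60], [-0.5, 18, 0, 0, 0, 0, 60], [-0.5, 21, 0, 0, 0, 0, 60], [-0.5, 24, 0, 0, 0, 0, 60]]]}}

```text
t: 13.45
tcp_pos: [0.5619, -0.1749, 0.0144]
tool_rot: [0.701, 0.713, -0.0, 0.001]
force: [3.6, -6.7, -3.0]
gripper_width: 0.605
gripper_force: 3.5
```

Request:
{"op": "step_arm", "data": {"increments": [[[0, 3, 0, 0, 0, 0, 60], [0, 6, 0, 0, 0, 0, 60], [0, 9, 0, 0, 0, 0, 60], [0, 12, 0, 0, 0, 0, 60], [0, 15, 0, 0, 0, 0, 60], [-0.5, 18, 0, 0, 0, 0, 60], [-0.5, 21, 0, 0, 0, 0, 60], [-0.5, 24, 0, 0, 0, 0, 60]]]}}

```text
t: 14.45
tcp_pos: [0.5615, -0.151, 0.0148]
tool_rot: [0.701, 0.713, -0.0, 0.001]
force: [2.5, -6.9, 1.0]
gripper_width: 0.607
gripper_force: 3.5
```

```bash
python3 look.py
```

```text
14.45 [ 561.5 -151.    14.8] [ 2.5 -6.9  1. ] 0.6067393974953466
tcp dock [[-224.9    0.6]]
250 [[-111.3, -61.4], [-107.6, 56.9]]
254 [[-125.7, -61.0], [-121.9, 57.3]]
258 [[-140.0, -60.5], [-136.4, 50.6]]
262 [[-154.3, -60.1], [-154.0, -49.3]]
266 [[-168.7, -59.6], [-168.3, -48.8]]
270 [[-183.0, -59.2], [-182.6, -48.4]]
274 [[-197.3, -58.7], [-197.1, -51.5]]
```

Passing the catch at about 7 N, as expected.

Request:
{"op": "step_arm", "data": {"increments": [[[0, 3.5, 0, 0, 0, 0, 60], [0, 7, 0, 0, 0, 0, 60], [0, 10.5, 0, 0, 0, 0, 60], [0, 14, 0, 0, 0, 0, 60], [0, 17.5, 0, 0, 0, 0, 60], [-0.5, 21, 0, 0, 0, 0, 60], [-0.5, 24.5, 0, 0, 0, 0, 60], [-0.5, 28, 0, 0, 0, 0, 60]]]}}

```text
t: 15.5
tcp_pos: [0.5612, -0.1229, 0.0148]
tool_rot: [0.701, 0.713, 0.0, 0.001]
force: [3.6, -6.4, 0.1]
gripper_width: 0.601
gripper_force: 3.2
```

Request:
{"op": "step_arm", "data": {"increments": [[[0, 3.5, 0, 0, 0, 0, 60], [0, 7, 0, 0, 0, 0, 60], [0, 10.5, 0, 0, 0, 0, 60], [0, 14, 0, 0, 0, 0, 60], [0, 17.5, 0, 0, 0, 0, 60], [-0.5, 21, 0, 0, 0, 0, 60], [-0.5, 24.5, 0, 0, 0, 0, 60], [-0.5, 28, 0, 0, 0, 0, 60]]]}}

```text
t: 16.5
tcp_pos: [0.5607, -0.0949, 0.0148]
tool_rot: [0.701, 0.713, 0.0, 0.001]
force: [3.3, -7.5, 0.7]
gripper_width: 0.597
gripper_force: 3.3
```

```bash
python3 look.py
```

```text
16.5 [560.7 -94.9  14.8] [ 3.3 -7.5  0.7] 0.5974905170324804
tcp dock [[-168.7    0.3]]
250 [[-111.3, -61.4], [-111.0, -50.6]]
```

Request:
{"op": "step_arm", "data": {"increments": [[[0, 3.5, 0, 0, 0, 0, 60], [0, 7, 0, 0, 0, 0, 60], [0, 10.5, 0, 0, 0, 0, 60], [0, 14, 0, 0, 0, 0, 60], [0, 17.5, 0, 0, 0, 0, 60], [-0.5, 21, 0, 0, 0, 0, 60], [-0.5, 24.5, 0, 0, 0, 0, 60], [-0.5, 28, 0, 0, 0, 0, 60]]]}}

```text
t: 17.55
tcp_pos: [0.56, -0.0668, 0.0147]
tool_rot: [0.701, 0.713, 0.0, 0.001]
force: [2.9, -7.0, 0.8]
gripper_width: 0.6
gripper_force: 3.3
```

Request:
{"op": "step_arm", "data": {"increments": [[[0, 3.5, 0, 0, 0, 0, 60], [0, 7, 0, 0, 0, 0, 60], [0, 10.5, 0, 0, 0, 0, 60], [0, 14, 0, 0, 0, 0, 60], [0, 17.5, 0, 0, 0, 0, 60], [-0.5, 21, 0, 0, 0, 0, 60], [-0.5, 24.5, 0, 0, 0, 0, 60], [-0.5, 28, 0, 0, 0, 0, 60]]]}}

```text
t: 18.55
tcp_pos: [0.5595, -0.0388, 0.0147]
tool_rot: [0.701, 0.713, -0.0, 0.001]
force: [2.2, -7.4, 0.9]
gripper_width: 0.599
gripper_force: 3.4
```

```bash
python3 - <<'E'
from rig import *
from h import *
c=capture("side");f=c["frame"][:,:,::-1]
cv2.imwrite("pics/s5.png",cv2.resize(f[160:270,190:330],None,fx=5,fy=5,interpolation=cv2.INTER_CUBIC))
E
```

```text
(no output)
```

View pics/s5.png

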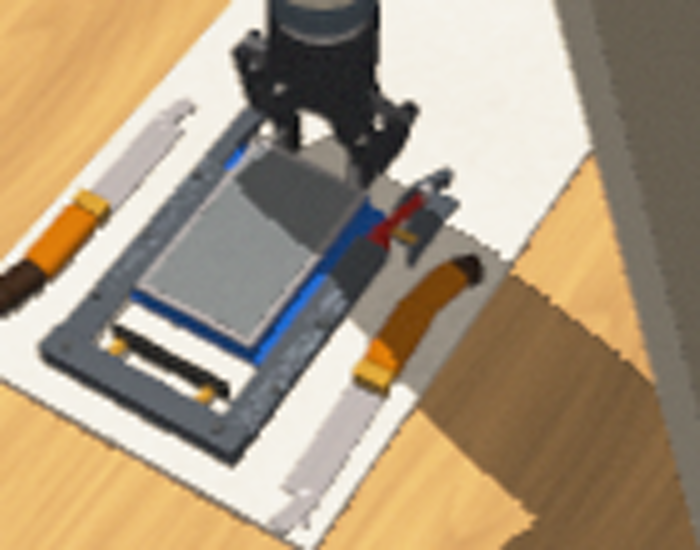

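The plate is under the lips and flat, with the catch deflected along its edge at (395,220). About 26 mm remains to the end stop, so I'll slow down.

Request:
{"op": "step_arm", "data": {"increments": [[[0, 3, 0, 0, 0, 0, 60], [0, 6, 0, 0, 0, 0, 60], [0, 9, 0, 0, 0, 0, 60], [0, 12, 0, 0, 0, 0, 60], [0, 15, 0, 0, 0, 0, 60], [-0.3, 17, 0, 0, 0, 0, 60], [-0.3, 19, 0, 0, 0, 0, 60], [-0.3, 21, 0, 0, 0, 0, 60]]]}}

```text
t: 19.6
tcp_pos: [0.5589, -0.0178, 0.0146]
tool_rot: [0.701, 0.713, -0.0, 0.001]
force: [2.3, -7.4, 1.4]
gripper_width: 0.598
gripper_force: 3.6
```

Request:
{"op": "step_arm", "data": {"increments": [[[0, 1, 0, 0, 0, 0, 60], [0, 2, 0, 0, 0, 0, 60], [0, 3, 0, 0, 0, 0, 60], [0, 4, 0, 0, 0, 0, 60], [0, 5, 0, 0, 0, 0, 60], [0, 6, 0, 0, 0, 0, 60]]]}}

```text
t: 20.35
tcp_pos: [0.5588, -0.0125, 0.0146]
tool_rot: [0.701, 0.713, -0.001, 0.001]
force: [0.9, -14.3, 1.6]
gripper_width: 0.6
gripper_force: 6.6
```

End stop reached (14 N). I'll press on in small steps.

Request:
{"op": "step_arm", "data": {"increments": [[[0, 0.5, 0, 0, 0, 0, 60], [0, 1, 0, 0, 0, 0, 60], [0, 1.5, 0, 0, 0, 0, 60], [0, 2, 0, 0, 0, 0, 60], [0, 2, 0, 0, 0, 0, 60]]]}}

```text
t: 20.98
tcp_pos: [0.5587, -0.0111, 0.0146]
tool_rot: [0.701, 0.713, -0.001, 0.001]
force: [0.9, -13.2, 1.7]
gripper_width: 0.603
gripper_force: 6.8
```

Request:
{"op": "step_arm", "data": {"increments": [[[0, 0.5, 0, 0, 0, 0, 60], [0, 1, 0, 0, 0, 0, 60], [0, 1.5, 0, 0, 0, 0, 60], [0, 1.5, 0, 0, 0, 0, 60]]]}}

```text
t: 21.48
tcp_pos: [0.5588, -0.0098, 0.0146]
tool_rot: [0.701, 0.713, -0.001, 0.002]
force: [0.8, -14.4, 1.1]
gripper_width: 0.597
gripper_force: 7.4
```

```bash
python3 - <<'E'
from rig import *
from h import *
D=dockframe(np.array([558,73.8]),np.deg2rad(91.05));print(D(sense()["tcp_pos"][:2]*1e3))
c=capture("side");f=c["frame"][:,:,::-1]
cv2.imwrite("pics/s6.png",cv2.resize(f[175:265,200:310],None,fx=6,fy=6,interpolation=cv2.INTER_CUBIC))
E
```

```text
[[-83.62213245   0.77505698]]
```

View pics/s6.png

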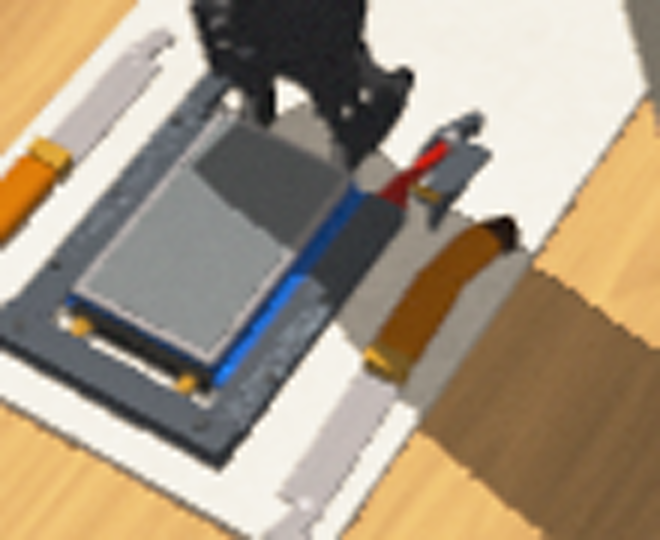

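The catch (red, 395,190) is still deflected and the plate is about 3 mm short. I'll press further in small steps.

Request:
{"op": "step_arm", "data": {"increments": [[[0, 0.5, 0, 0, 0, 0, 60], [0, 1, 0, 0, 0, 0, 60], [0, 1.5, 0, 0, 0, 0, 60], [0, 2, 0, 0, 0, 0, 60], [0, 2, 0, 0, 0, 0, 60]]]}}

```text
t: 22.15
tcp_pos: [0.5586, -0.0078, 0.0146]
tool_rot: [0.701, 0.713, -0.001, 0.001]
force: [0.6, -15.1, 1.6]
gripper_width: 0.603
gripper_force: 7.2
```

Request:
{"op": "step_arm", "data": {"increments": [[[0, 0.5, 0, 0, 0, 0, 60], [0, 1, 0, 0, 0, 0, 60], [0, 1, 0, 0, 0, 0, 60]]]}}

```text
t: 22.52
tcp_pos: [0.5586, -0.0069, 0.0146]
tool_rot: [0.701, 0.713, -0.002, 0.002]
force: [-0.5, -15.7, 1.7]
gripper_width: 0.606
gripper_force: 7.5
```

```bash
cat > red.py <<'E'
from rig import *
from h import *
s=sense();print(s["t"],(s["tcp_pos"]*1e3).round(1),s["force"].round(1))
c=capture("side");f=c["frame"].astype(int)
def red(f):
    m=(f[:,:,0]>1.8*f[:,:,1])&(f[:,:,0]-f[:,:,2]>50)&(abs(f[:,:,1]-f[:,:,2])<25);w=np.zeros_like(m);w[175:265,200:310]=1
    ys,xs=np.nonzero(m&w);return len(xs),[(int(x),int(y)) for x,y in zip(xs,ys)]
n,p=red(f);print(n,p)
cv2.imwrite("/tmp/x.png",f[:,:,::-1])
E
python3 red.py; python3 - <<'E'
import numpy as np,cv2,sys
sys.path.insert(0,'.')
a=cv2.resize(cv2.imread("pics/s6.png"),(110,90),interpolation=cv2.INTER_AREA)[:,:,::-1].astype(int)
m=(a[:,:,0]>1.8*a[:,:,1])&(a[:,:,0]-a[:,:,2]>50)&(abs(a[:,:,1]-a[:,:,2])<25)
ys,xs=np.nonzero(m);print("before",len(xs),[(int(x)+200,int(y)+175) for x,y in zip(xs,ys)])
E
```

```text
22.525 [558.6  -6.9  14.6] [ -0.5 -15.7   1.7]
38 [(273, 198), (271, 199), (272, 199), (273, 199), (274, 199), (271, 200), (272, 200), (273, 200), (274, 200), (270, 201), (271, 201), (272, 201), (268, 202), (269, 202), (270, 202), (265, 203), (266, 203), (267, 203), (268, 203), (269, 203), (263, 204), (264, 204), (265, 204), (266, 204), (267, 204), (262, 205), (263, 205), (264, 205), (265, 205), (266, 205), (262, 206), (263, 206), (264, 206), (265, 206), (263, 207), (264, 207), (265, 207), (265, 208)]
before 38 [(273, 198), (272, 199), (273, 199), (274, 199), (271, 200), (272, 200), (273, 200), (274, 200), (270, 201), (271, 201), (272, 201), (273, 201), (269, 202), (270, 202), (271, 202), (268, 203), (269, 203), (270, 203), (266, 204), (267, 204), (268, 204), (269, 204), (265, 205), (266, 205), (267, 205), (268, 205), (264, 206), (265, 206), (266, 206), (267, 206), (263, 207), (264, 207), (265, 207), (266, 207), (267, 207), (265, 208), (266, 208), (267, 208)][ WARN:0@1.227] global loadsave.cpp:1063 imwrite_ Unsupported depth image for selected encoder is fallbacked to CV_8U.
```

```bash
cat >> red.py <<'E'
n,p=red(dict(np.load("side0.npz"))["frame"].astype(int));print("rest",n,p)
E
python3 red.py 2>/dev/null| tail -1
```

```text
rest 38 [(273, 198), (271, 199), (272, 199), (273, 199), (274, 199), (271, 200), (272, 200), (273, 200), (274, 200), (270, 201), (271, 201), (272, 201), (267, 202), (268, 202), (269, 202), (270, 202), (265, 203), (266, 203), (267, 203), (268, 203), (269, 203), (264, 204), (265, 204), (266, 204), (267, 204), (262, 205), (263, 205), (264, 205), (265, 205), (266, 205), (262, 206), (263, 206), (264, 206), (265, 206), (263, 207), (264, 207), (265, 207), (265, 208)]
```

The red catch pixels match the rest picture, so the catch has snapped in. I'll back off, rise and verify.

Request:
{"op": "step_arm", "data": {"increments": [[[0, -2, 0, 0, 0, 0, 60], [0, -5, 0, 0, 0, 0, 60], [0, -10, 0, 0, 0, 0, 60], [0, -18, 0, 0, 0, 0, 60], [0, -25, 10, 0, 0, 0, 60], [0, -25, 50, 0, 0, 0, 60], [0, -40, 100, 0, 0, 0, 60], [0, -80, 140, 0, 0, 0, 60]]]}}

```text
t: 23.62
tcp_pos: [0.5586, -0.0844, 0.157]
tool_rot: [0.7, 0.714, 0.001, 0.0]
force: [1.0, -0.8, -0.1]
gripper_width: 0.602
gripper_force: 0.0
```

Request:
{"op": "step_arm", "data": {"increments": [[[0, -50, 20, 0, 0, 0, 60], [0, -100, 40, 0, 0, 0, 60], [0, -150, 40, 0, 0, 0, 60], [0, -200, 40, 0, 0, 0, 60], [0, -220, 40, 0, 0, 0, 60], [0, -220, 40, 0, 0, 0, 60]]]}}

```text
t: 24.38
tcp_pos: [0.5581, -0.3058, 0.1942]
tool_rot: [0.702, 0.713, 0.0, -0.0]
force: [0.1, 1.0, 0.1]
gripper_width: 0.599
gripper_force: 0.0
```

```bash
python3 red.py 2>/dev/null; python3 - <<'E'
from rig import *
from h import *
t=capture("top")["frame"][125:235,170:270,::-1];s=capture("side")["frame"][160:270,190:310,::-1]
r=lambda a:cv2.resize(a,None,fx=3.6,fy=3.6,interpolation=cv2.INTER_CUBIC)
cv2.imwrite("pics/fin.png",np.hstack([r(t),r(s)]))
E
```

```text
24.375 [ 558.1 -305.8  194.2] [0.1 1.  0.1]
38 [(273, 198), (271, 199), (272, 199), (273, 199), (274, 199), (271, 200), (272, 200), (273, 200), (274, 200), (270, 201), (271, 201), (272, 201), (267, 202), (268, 202), (269, 202), (270, 202), (265, 203), (266, 203), (267, 203), (268, 203), (269, 203), (264, 204), (265, 204), (266, 204), (267, 204), (262, 205), (263, 205), (264, 205), (265, 205), (266, 205), (262, 206), (263, 206), (264, 206), (265, 206), (263, 207), (264, 207), (265, 207), (265, 208)]
rest 38 [(273, 198), (271, 199), (272, 199), (273, 199), (274, 199), (271, 200), (272, 200), (273, 200), (274, 200), (270, 201), (271, 201), (272, 201), (267, 202), (268, 202), (269, 202), (270, 202), (265, 203), (266, 203), (267, 203), (268, 203), (269, 203), (264, 204), (265, 204), (266, 204), (267, 204), (262, 205), (263, 205), (264, 205), (265, 205), (266, 205), (262, 206), (263, 206), (264, 206), (265, 206), (263, 207), (264, 207), (265, 207), (265, 208)]
```

View pics/fin.png

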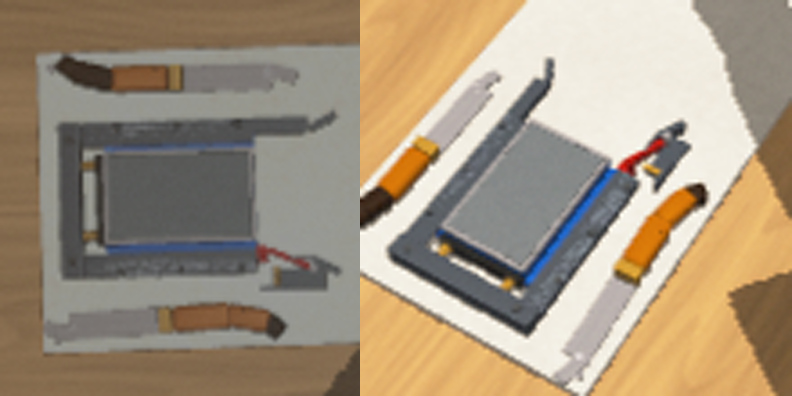

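The plate is home against the end stop and the catch is exactly in its rest position behind the plate's rear end, at (262,255). The knives have not moved and the arm is clear, so I'm handing in.

```bash
python3 -c "
from rig import finish_job;print(finish_job())"
```

```text
the job is handed in; nothing more can be done
None
```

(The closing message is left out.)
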